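Register the red-lidded sample at the intake station

ROBOT

A 6-joint arm with a two-finger parallel gripper is mounted at the origin on a cart in front of the work surface, level with it; the furniture and walls round the work are solid. World frame = base frame: x ahead of the robot, y to its left, z up, the work surface at z = 0. Lengths are in m, angles in rad, forces in N, time in s.
With the tool pointing down it reaches from about 0.3 to 0.825 m from the base axis. Payload 5.4 kg.
Tool frame: the origin (TCP) lies at the very end of the fingers, on their centre line; the grasp point (between the pads) lies 19 mm behind it; z points along the fingers, y is the line along which they close (so a half turn about z gives the same grasp; the last joint's range is limited). The gripper opens to 92 mm and grips with 3 to 60 N. Pads are 20 mm wide; open, the fingers measure 128 mm over their backs; the gripper's body (75 mm by 189 mm) begins 69 mm behind the grasp point.
Start: joints at [-1.464, 0.158, 1.597, -0, 1.386, -0.21], TCP at [0.179, -0.546, 0.215] pointing down, gripper open.
Joint ranges: [-2.91, 2.91], [-0.94, 2.29], [0.18, 2.7], [-1.29, 4.43], [0.17, 2.64], [-3, 3]. Speed limits (rad/s): [2.57, 2.57, 3.14, 3.14, 3.14, 3.14].

INTERFACE

Orientations are given as a unit quaternion [x, y, z, w].
In Python, from plant import status, eyes, robot gives the robot as it stands. The module is installed in compiled form; this text tells all that it offers.
- The arm moves only by the shell command python3 -m creep 'ROWS' [FORCE]. ROWS is JSON, a list of rows, each a list of 3 entries, a list of its own where there are three numbers: the shift along the tool's x, y, z in cm, then the turn, a rotation vector about the tool's x, y, z in degrees, then the closure in counts, from 0 (fully open) to 255 (shut). A call has 1 to 8 rows; each row is the pose to reach, as a shift and turn from the pose commanded when the call began, along the tool's axes at that moment; what a row does not reach only later rows make up. A row lasts 1/12 s, in which the tool goes at most 41.7 mm and 7.16 degrees, less where a joint would pass 70% of its speed; a pose out of reach is approached as far as the arm can. A call with a gripper value outside its range is refused whole. The fingers move at their own pace and stop on an object; FORCE is the grip in N (left out, the last holds). Time passes only in rows, so rows that repeat a pose let the fingers close. It gives the time, the measured TCP pose, the force, the opening and the grip force at its end, in the units of the state.
- status.state(): the state, without advancing time (a new reading comes with each control period).
- eyes.grab_frame(name): name is "scene" or "top" or "wrist"; returns a dict with "pixels" (384x512x3 uint8, blue, green, red), "camera_matrix" (3x3 intrinsics, pixels), "k1" (the pictures are not rectified: a ray, as slopes to the right and down, at radius r is drawn at 1 + k1 r^2 times it, then the intrinsics apply), "origin" and "rotation" of the camera in the world. Camera axes: x right, y down, z forward; pixel columns grow to the right and rows downward; lengths in m; the calibration is good to about 2 mm. A picture is of the moment at which its call begins. There is no depth.
- robot.job_done(): hands the job in; it is judged then, once.
Trained networks look in the newest picture that a camera, given by its name, has taken for a name from the list of things; names that differ only in an ending like _2 or _b are one class to them, and where a whole thing is asked for, a point or a joint stands for the part that bears it (a point fixed in the world has none). Each returns a list of dicts, best first, with "score" (0 to 1); they miss things now and then, are a little off and sometimes report something else, mostly with a low value. They report only what shows in the picture. A call takes as long as a camera call. They do not tell look-alikes from the thing itself.
- eyes.recognise(camera, thing): "extent" ([left, top, width, height] in pixels, round what is visible of it).
The state is a dict: "t": time; "qpos": joint angles; "qd": joint speeds; "effort": joint torques, N m; "eef_pos": TCP position; "tool_rot": TCP orientation; "ft_force": force on the tool from outside, world axes, zero at the start; "torque": the same for the moment, N m; "gripper_width": finger opening in m; "gripper_force": force on a finger pad.
Only numpy, scipy, OpenCV 4.12 (cv2) and the standard library are available. Lean on these libraries where they do the work, as an engineer would, in place of code of your own. Each camera call takes 0.05 s, during which the arm holds its last target. There are 200 camera calls.

TASK

Register the red-lidded specimen cup at the intake station: with the fingertips, gently press down the grey key directly in front of that cup and let it come up again, then gently press down the green confirm key and withdraw. Do not press the other grey keys, and do not touch or shift any of the cups or the vial.

Things in the scene. Friction and masses are not known exactly. Their poses are not given: they have to be found in the camera images.
- station: white sample intake station, 150 (x) x 360 (y) x 45 mm, fixed; origin under its centre on the worktop, x from its front (keys, robot side) to its back, y left, z up. Console along the front: x -75 to -25 mm, top at 45 mm. Key centres at x -52 mm; y +130, +45, -40 mm (grey), -130.5 mm (green). A cup bay, floor at 12 mm, is behind each grey key at x +23 mm; a flat display is behind the green key
- key_1_top (a point): centre of the top face of the left grey key (seen from the robot); the key is a round spring key of 32 mm diameter that stands 10 mm above the console, its top 55 mm above the worktop when up
- key_1 (a joint): how far the left grey key is pressed straight down: 0 up, 0.008 m fully down; needs 1 N to start and 5 N at the bottom, springs back by itself; it counts as pressed beyond 0.004 m
- key_2_top (a point): centre of the top face of the middle grey key (seen from the robot); the key is a round spring key of 32 mm diameter that stands 10 mm above the console, its top 55 mm above the worktop when up
- key_2 (a joint): how far the middle grey key is pressed straight down: 0 up, 0.008 m fully down; needs 1 N to start and 5 N at the bottom, springs back by itself; it counts as pressed beyond 0.004 m
- key_3_top (a point): centre of the top face of the right grey key (seen from the robot); the key is a round spring key of 32 mm diameter that stands 10 mm above the console, its top 55 mm above the worktop when up
- key_3 (a joint): how far the right grey key is pressed straight down: 0 up, 0.008 m fully down; needs 1 N to start and 5 N at the bottom, springs back by itself; it counts as pressed beyond 0.004 m
- confirm_top (a point): centre of the top face of the green confirm key at the right-hand end of the console; same size and height as the grey keys
- confirm (a joint): how far the green key is pressed straight down: 0 up, 0.008 m fully down; same spring as the grey keys; it counts as pressed beyond 0.004 m
- red_cup: the red-lidded specimen cup, 58 mm in diameter and 59 mm tall with its screw lid, loose, standing in one of the three bays (top 71 mm above the worktop), its axis about 75 mm behind the centre of that bay's key; origin at the centre of its underside; it may stand in any of the three bays
- yellow_cup_1: a yellow-lidded specimen cup, 58 mm in diameter and 59 mm tall with its screw lid, loose, standing in one of the three bays (top 71 mm above the worktop), its axis about 75 mm behind the centre of that bay's key; origin at the centre of its underside
- yellow_cup_2: the other yellow-lidded specimen cup, 58 mm in diameter and 59 mm tall with its screw lid, loose, standing in one of the three bays (top 71 mm above the worktop), its axis about 75 mm behind the centre of that bay's key; origin at the centre of its underside
- vial: small white control vial with a blue cap, 25 mm in diameter and 49 mm tall, standing loose on the worktop to the right of the station; origin at the centre of its underside. (A tall analyser stands beyond it, at the right-hand end of the worktop, about y < -0.45 m: keep the arm clear of it)
Things that resemble listed ones, but are neither listed nor needed, are in the scene too. Several things have the shape of the red_cup; the one meant has the colours described above.

How it is judged:
On the way, in this order (a step that is already met when the one before it is completed fails the run):
1. the grey key in front of the red-lidded cup is pressed down by more than 4 mm (((value of joint key_1 above 0.004 m and horizontal distance between key_1_top and red_cup below 0.095 m) or (value of joint key_2 above 0.004 m and horizontal distance between key_2_top and red_cup below 0.095 m) or (value of joint key_3 above 0.004 m and horizontal distance between key_3_top and red_cup below 0.095 m))), for 0.05 s.
2. with all grey keys up again, the green confirm key is pressed down by more than 4 mm (value of joint confirm above 0.004 m and value of joint each of key_1, key_2, key_3 below 0.002 m), for 0.05 s.
At the end, for the whole second after the job is handed in: all four keys are up (within 1.5 mm), and the three cups and the vial stand upright and at rest within 10 mm of where they began (value of joint each of key_1, key_2, key_3, confirm below 0.0015 m and distance of each of red_cup, yellow_cup_1, yellow_cup_2, vial from where it was at the start of the episode below 0.01 m and angle between each of red_cup, yellow_cup_1, yellow_cup_2, vial's own z axis and vertical below 0.1 rad and linear speed of each of red_cup, yellow_cup_1, yellow_cup_2, vial below 0.02 m/s); the robot touches nothing.
It fails at once if a grey key that is not in front of the red-lidded cup is pressed by more than 3 mm ((value of joint key_1 above 0.003 m and horizontal distance between key_1_top and red_cup above 0.095 m) or (value of joint key_2 above 0.003 m and horizontal distance between key_2_top and red_cup above 0.095 m) or (value of joint key_3 above 0.003 m and horizontal distance between key_3_top and red_cup above 0.095 m)).
It fails at once if the robot touches a cup or the vial with more than 1 N (contact force between any of the fingers, the arm and red_cup above 1 N or contact force between any of the fingers, the arm and yellow_cup_1 above 1 N or contact force between any of the fingers, the arm and yellow_cup_2 above 1 N or contact force between any of the fingers, the arm and vial above 1 N).
It fails at once if a cup or the vial is shifted, lifted or carried by more than 10 mm (distance of any of red_cup, yellow_cup_1, yellow_cup_2, vial from where it was at the start of the episode above 0.01 m).
It fails at once if the station or a key is pressed with more than 25 N (contact force between any of the fingers, the arm and station above 25 N).
It also fails if it takes over 38 s, if anything falls off the work surface, if the arm or the gripper's body presses on something with over 40 N, if the wrist force passes 120 N, or if a joint passes its speed limit or range.

## Working session

There is one attempt and no reset: what is moved stays moved. The work goes in short steps, Python scripts to look and compute and a shell command to move; the robot and the scene stay as the last step left them, time stands still between calls to the robot, and variables do not carry over. Pictures are saved under pics/ and viewed, at most 10 in all, crops included, and the job is handed in when it is done.

```bash
mkdir -p pics
cat > h.py <<'E'
import numpy as np, cv2
from plant import status, eyes, robot
def ray(f,u,v):
    K=np.array(f["camera_matrix"]);k=f["k1"]
    d=np.array([(u-K[0,2])/K[0,0],(v-K[1,2])/K[1,1]]);s=d.copy()
    for _ in range(30): s=d/(1+k*(s@s))
    return np.array(f["rotation"])@np.array([s[0],s[1],1.])
def at(f,u,v,z):
    o=np.array(f["origin"]);r=ray(f,u,v);return o+r*(z-o[2])/r[2]
def px(f,p):
    K=np.array(f["camera_matrix"]);c=np.array(f["rotation"]).T@(np.array(p)-f["origin"])
    s=c[:2]/c[2];s=s*(1+f["k1"]*(s@s));return np.round(K[:2,:2]@s+K[:2,2],1)
E
python3 - <<'E'
from h import *
st=status.state();print({k:np.round(st[k],3) for k in("t","eef_pos","tool_rot","ft_force","gripper_width")})
for c in("scene","top"):
    f=eyes.grab_frame(c);cv2.imwrite(f"pics/{c}0.png",f["pixels"]);print(c,np.round(f["origin"],3))
    for n,z in(("station",.045),("key_1_top",.055),("confirm_top",.055),("red_cup",.071),("yellow_cup_1",.071),("vial",.049)):
        for d in eyes.recognise(c,n)[:5]:
            l,t,w,h=d["extent"];print(n,round(d["score"],2),np.round(d["extent"]),np.round(at(f,l+w/2,t+h/2,z),3))
E
```

```text
{'t': np.float64(0.0), 'eef_pos': array([ 0.179, -0.546,  0.214]), 'tool_rot': array([ 0.987,  0.158,  0.   , -0.001]), 'ft_force': array([ 0.404, -0.062,  0.588]), 'gripper_width': np.float64(0.092)}
scene [0.031 0.517 0.466]Traceback (most recent call last):
  File "<stdin>", line 7, in <module>
  File "h.py", line 9, in at
    o=np.array(f["origin"]);r=ray(f,u,v);return o+r*(z-o[2])/r[2]
                              ~~~^^^^^^^
  File "h.py", line 7, in ray
    return np.array(f["rotation"])@np.array([s[0],s[1],1.])
           ~~~~~~~~~~~~~~~~~~~~~~~^~~~~~~~~~~~~~~~~~~~~~~~~
ValueError: matmul: Input operand 1 has a mismatch in its core dimension 0, with gufunc signature (n?,k),(k,m?)->(n?,m?) (size 3 is different from 4)
```

```bash
sed -i 's/np.array(f\["rotation"\])/R.from_quat(f["rotation"]).as_matrix()/; 1a from scipy.spatial.transform import Rotation as R' h.py
python3 - <<'E'
from h import *
for c in("scene","top"):
    f=eyes.grab_frame(c);cv2.imwrite(f"pics/{c}0.png",f["pixels"]);print(c,np.round(f["origin"],3))
    for n,z in(("station",.045),("key_1_top",.055),("confirm_top",.055),("red_cup",.071),("yellow_cup_1",.071),("vial",.049)):
        for d in eyes.recognise(c,n)[:5]:
            l,t,w,h=d["extent"];print(n,round(d["score"],2),np.round(d["extent"]),np.round(at(f,l+w/2,t+h/2,z),3))
E
```

```text
scene [0.031 0.517 0.466]
station 0.94 [161. 163. 164.  94.] [0.518 0.059 0.045]
key_1_top 0.49 [205. 220.  16.   8.] [0.511 0.145 0.055]
confirm_top 0.67 [300. 177.  13.  10.] [ 0.486 -0.11   0.055]
red_cup 0.88 [320. 196.  30.  35.] [ 0.353 -0.023  0.071]
red_cup 0.69 [212. 152.  23.  32.] [ 0.655 -0.012  0.071]
red_cup 0.62 [240. 166.  27.  32.] [ 0.553 -0.008  0.071]
yellow_cup_1 0.97 [211. 180.  33.  33.] [0.548 0.075 0.071]
yellow_cup_1 0.82 [180. 194.  24.  36.] [0.553 0.16  0.071]
vial 0.67 [328. 165.   8.  20.] [ 0.473 -0.188  0.049]
vial 0.6 [296. 178.  16.   6.] [ 0.502 -0.119  0.049]
top [ 0.471 -0.008  0.924]
station 0.88 [171. 150. 157.  76.] [0.562 0.    0.045]
key_1_top 0.53 [181. 198.  17.  12.] [0.525 0.134 0.055]
confirm_top 0.6 [301. 206.  12.  17.] [ 0.5   -0.127  0.055]
confirm_top 0.55 [256. 203.  17.  19.] [ 0.506 -0.033  0.055]
red_cup 0.84 [276. 252.  26.  28.] [ 0.391 -0.084  0.071]
red_cup 0.64 [253. 166.  29.  22.] [ 0.582 -0.041  0.071]
red_cup 0.56 [264. 104.  29.  27.] [ 0.717 -0.065  0.071]
yellow_cup_1 0.84 [217. 160.  26.  30.] [0.589 0.041 0.071]
yellow_cup_1 0.21 [222. 207.  10.   7.] [0.51  0.048 0.071]
```

View pics/top0.png

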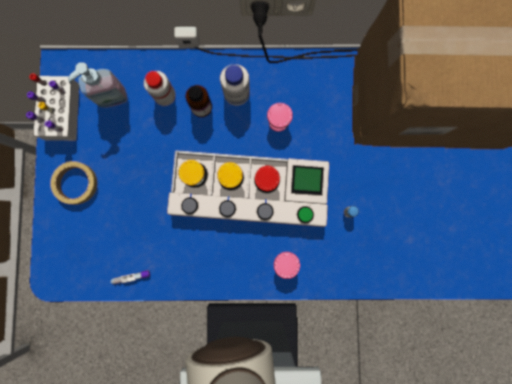

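View pics/scene0.png

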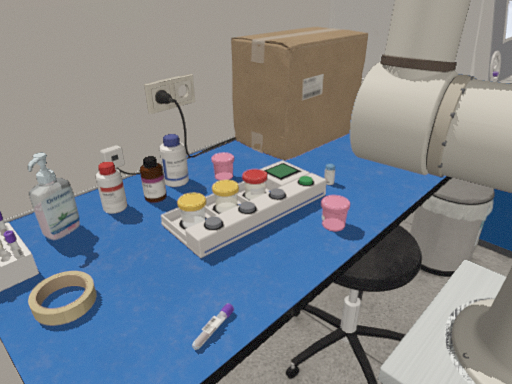

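Candidates for the red cup in the top view are the red lid in the right bay (267,178), pink cups at (287,265) and (280,117), and the red-capped bottle (153,80). Only (267,178) is a red lid standing in a bay, so the key is key_3 at about (265,211). Scene view agrees: red lid at (255,182) is the bay nearest the display. I'll fit the station pose and check a crop.

```bash
cat > fit.py <<'E'
from h import *
from scipy.optimize import least_squares
Y=[.13,.045,-.04,-.1305]
def blobs(f,guess,r):
    p=f["pixels"].astype(int);hsv=cv2.cvtColor(f["pixels"],cv2.COLOR_BGR2HSV);out=[]
    for i,(u,v) in enumerate(guess):
        m=((hsv[...,2]<150)&(hsv[...,1]<90)) if i<3 else ((hsv[...,1]>120)&(abs(hsv[...,0].astype(int)-65)<22))
        n,l,s,c=cv2.connectedComponentsWithStats(m.astype(np.uint8))
        j=min(range(1,n),key=lambda j:np.hypot(*(c[j]-(u,v)))+(50 if s[j,4]<15 else 0));out.append(c[j]);print(i,c[j].round(1),s[j])
    return np.array(out)
E
python3 - <<'E'
from fit import *
f=eyes.grab_frame("top")
b=blobs(f,[(190,205),(228,208),(265,211),(305,214)],10)
P=np.array([at(f,*q,.053) for q in b])[:,:2];print(P.round(4))
def pts(x): 
    R2=np.array([[np.cos(x[2]),-np.sin(x[2])],[np.sin(x[2]),np.cos(x[2])]]);return x[:2]+np.array([[-.052,y] for y in Y])@R2.T
s=least_squares(lambda x:(pts(x)-P).ravel(),[.55,0,0]).x;print(s,pts(s).round(4),((pts(s)-P)*1e3).round(1))
c,sn=np.cos(s[2]),np.sin(s[2])
w=lambda x,y,z:px(f,[s[0]+c*x-sn*y,s[1]+sn*x+c*y,z])
im=cv2.resize(f["pixels"][140:240,160:360],None,fx=4,fy=4,interpolation=cv2.INTER_CUBIC)
for q in [w(a,d,.045) for a in(-.075,.075) for d in(-.18,.18)]+[w(-.052,y,.055) for y in Y]+[w(.023,-.04,.071)]:
    cv2.circle(im,tuple(int(t) for t in((q-[160,140])*4+2)),3,(255,0,255),-1)
cv2.imwrite("pics/crop1.png",im)
v=eyes.recognise("top","vial");print(v[:2],at(f,350,212,.049).round(3))
E
```

```text
0 [197.9 186. ] [184 164  24  30 243]
1 [236.4 211.4] [ 169  196  156   31 1036]
2 [267.3 194.1] [255 184  24  16 201]
3 [305.  214.3] [298 207  15  15 163]
[[ 0.566   0.1156]
 [ 0.5087  0.0292]
 [ 0.547  -0.04  ]
 [ 0.5014 -0.1234]]
[ 0.58155602 -0.01586274 -0.19612057] [[ 0.5559  0.1218]
 [ 0.5393  0.0384]
 [ 0.5228 -0.045 ]
 [ 0.5051 -0.1337]] [[-10.1   6.2]
 [ 30.6   9.2]
 [-24.2  -5. ]
 [  3.7 -10.3]]
[{'extent': [343.3, 203.5, 15.5, 12.9], 'score': 0.7}, {'extent': [172.8, 152.1, 158.8, 74.3], 'score': 0.59}] [ 0.506 -0.224  0.049]
```

View pics/crop1.png

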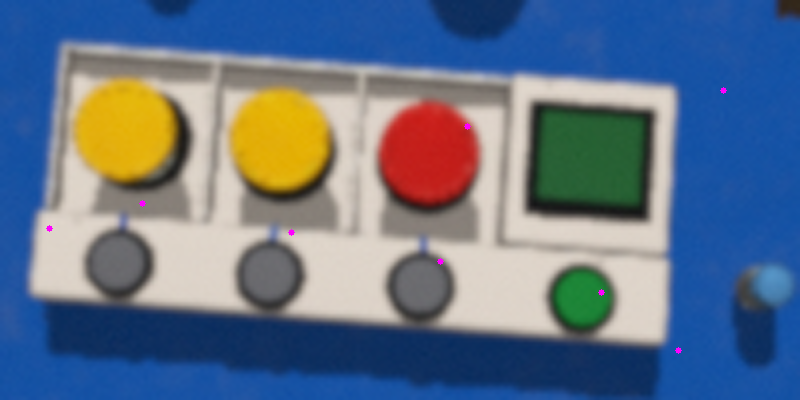

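The crop shows the red lid at crop (430,155) in the right bay, with the keys at (119,263), (269,274), (421,286) and green (582,298). My segmentation was poor for the grey keys, so I'll refit with these centres.

Run:
```python
from fit import *
f=eyes.grab_frame("top")
b=np.array([(119,263),(269,274),(421,286),(582,298)])/4+[160-.4,140-.4]
P=np.array([at(f,*q,.054) for q in b])[:,:2]
def pts(x): 
    R2=np.array([[np.cos(x[2]),-np.sin(x[2])],[np.sin(x[2]),np.cos(x[2])]]);return x[:2]+np.array([[-.052,y] for y in Y])@R2.T
s=least_squares(lambda x:(pts(x)-P).ravel(),[.55,0,0]).x;print(s,pts(s).round(4),((pts(s)-P)*1e3).round(1))
c,sn=np.cos(s[2]),np.sin(s[2]);W=lambda x,y,z:[s[0]+c*x-sn*y,s[1]+sn*x+c*y,z]
print("corners",[px(f,W(a,d,.045)) for a,d in((-.075,.18),(-.075,-.18),(.075,-.18))],"cup",px(f,W(.023,-.04,.071)))
T=status.state();Rm=R.from_quat(T["tool_rot"]).as_matrix()
yaw=R.from_quat(T["tool_rot"]).as_euler("zyx",degrees=True)
print("tool R",Rm.round(3).tolist(),yaw)
for n,k in zip("3c",pts(s)[2:]):print(n,"delta tool cm",(Rm.T@(np.r_[k,.2]-T["eef_pos"])*100).round(2))
```

```text
[ 0.56407218  0.00145039 -0.08076248] [[ 0.5227  0.1352]
 [ 0.5159  0.0505]
 [ 0.509  -0.0342]
 [ 0.5017 -0.1244]] [[ 0.1  1.2]
 [-0.1 -0. ]
 [ 0.1 -0.2]
 [-0.1 -1. ]]
corners [array([166.3, 214.1]), array([326.5, 226.2]), array([330.2, 160.2])] cup [267.6 176.7]
tool R [[0.95, 0.312, 0.0], [0.312, -0.95, -0.0], [-0.0, 0.0, -1.0]] [-1.81504966e+01  9.11914607e-05  1.79996484e+02]
3 delta tool cm [ 47.3  -38.39   1.46]
c delta tool cm [ 43.8  -30.05   1.46]
```

```bash
python3 -m creep '[[[2,-1.6,0],[0,0,0],255],[[5,-4,0],[0,0,0],255],[[8,-6.4,0],[0,0,0],255],[[11,-8.9,0],[0,0,0],255],[[14,-11.4,0],[0,0,0],255],[[17,-13.8,0],[0,0,0],255],[[20,-16.2,0],[0,0,0],255],[[22,-17.9,0],[0,0,0],255]]' 10; python3 -m creep '[[[3,-2.4,0],[0,0,0],255],[[6,-4.9,0],[0,0,0],255],[[9,-7.3,0],[0,0,0],255],[[12,-9.7,0],[0,0,0],255],[[15,-12.1,0],[0,0,0],255],[[18,-14.6,0],[0,0,0],255],[[20,-16.2,0],[0,0,0],255],[[20,-16.2,0],[0,0,0],255]]'
```

```text
t: 1.62
eef_pos: [0.3336, -0.3052, 0.2147]
tool_rot: [0.987, 0.158, 0.0, -0.0]
ft_force: [-0.1, 0.0, -0.5]
gripper_width: 0.0407
gripper_force: 0.0
t: 2.28
eef_pos: [0.4736, -0.0878, 0.2147]
tool_rot: [0.987, 0.16, 0.001, -0.001]
ft_force: [0.5, 0.4, -1.0]
gripper_width: 0.0003
gripper_force: 0.0
```

```bash
python3 -m creep '[[[2.7,-2.2,0],[0,0,0],255],[[5.3,-4.3,0],[0,0,0],255],[[5.3,-4.3,3],[0,0,0],255],[[5.3,-4.3,6],[0,0,0],255],[[5.3,-4.3,9],[0,0,0],255],[[5.3,-4.3,11],[0,0,0],255],[[5.3,-4.3,12.5],[0,0,0],255],[[5.3,-4.3,12.5],[0,0,0],255]]'
python3 - <<'E'
from h import *
T=status.state();print(T["t"],T["eef_pos"],T["ft_force"])
a=eyes.grab_frame("scene");b=eyes.grab_frame("wrist")
print("scene tip",px(a,T["eef_pos"]),"key3",px(a,[.509,-.0342,.055]),"wrist tip",px(b,T["eef_pos"]),"key",px(b,[.509,-.0342,.055]),"confirm",px(b,[.5017,-.1244,.055]))
s=cv2.resize(a["pixels"][130:260,170:340],(523,400),interpolation=cv2.INTER_CUBIC)
cv2.imwrite("pics/s2.png",s);cv2.imwrite("pics/w2.png",b["pixels"])
E
```

```text
t: 2.95
eef_pos: [0.5059, -0.0341, 0.086]
tool_rot: [0.988, 0.157, -0.003, -0.001]
ft_force: [0.2, 0.7, -0.7]
gripper_width: 0.0001
gripper_force: 0.0
2.95 [ 0.50587095 -0.03413484  0.08602368] [ 0.16411858  0.6622121  -0.71460144]
scene tip [278.2 178.9] key3 [276.9 191.1] wrist tip [255.  230.9] key [256.7 211.7] confirm [357.7 251.7]
```

View pics/s2.png

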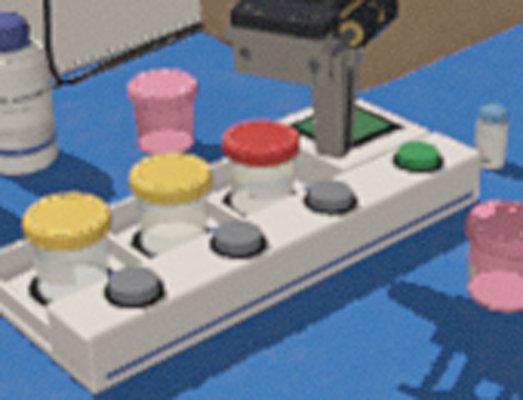

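View pics/w2.png

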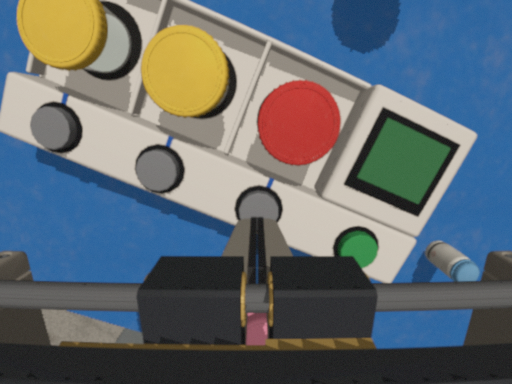

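Scene crop: closed fingertips (333,150) sit above the right grey key (330,195), in front of the red lid. The wrist view has that key at (258,208), about 3–5 mm further along tool x than planned. I'll nudge 5 mm and press.

```bash
python3 -m creep '[[[0.5,0,1],[0,0,0],255],[[0.5,0,2],[0,0,0],255],[[0.5,0,2.6],[0,0,0],255],[[0.5,0,3],[0,0,0],255],[[0.5,0,3.3],[0,0,0],255],[[0.5,0,3.5],[0,0,0],255],[[0.5,0,3.7],[0,0,0],255],[[0.5,0,3.7],[0,0,0],255]]'; python3 -m creep '[[[0,0,0],[0,0,0],255],[[0,0,0],[0,0,0],255]]'
```

```text
t: 3.72
eef_pos: [0.5136, -0.0327, 0.0527]
tool_rot: [0.987, 0.158, -0.0, 0.0]
ft_force: [-1.6, -0.2, 2.6]
gripper_width: 0.0003
gripper_force: 1.1
t: 3.88
eef_pos: [0.5138, -0.0326, 0.0529]
tool_rot: [0.987, 0.158, 0.0, 0.0]
ft_force: [-1.1, 0.2, 2.3]
gripper_width: 0.0001
gripper_force: 1.0
```

```bash
python3 -m creep '[[[0,0,0.2],[0,0,0],255],[[0,0,0.35],[0,0,0],255],[[0,0,0.4],[0,0,0],255],[[0,0,0.4],[0,0,0],255],[[0,0,0.4],[0,0,0],255]]'
```

```text
t: 4.3
eef_pos: [0.5141, -0.0327, 0.0489]
tool_rot: [0.987, 0.158, 0.0, 0.0]
ft_force: [-0.8, -0.2, 3.5]
gripper_width: 0.0009
gripper_force: 2.0
```

```bash
python3 -m creep '[[[0,0,0.07],[0,0,0],255],[[0,0,0.07],[0,0,0],255],[[0,0,-1],[0,0,0],255],[[0,0,-3],[0,0,0],255],[[0,0,-4],[0,0,0],255],[[-1.2,2.8,-4],[0,0,0],255],[[-2.4,5.6,-4],[0,0,0],255],[[-3.5,8.4,-4],[0,0,0],255]]'; python3 -m creep '[[[0,0,0],[0,0,0],255],[[0,0,0],[0,0,0],255]]'
python3 - <<'E'
from h import *
T=status.state();a=eyes.grab_frame("scene");b=eyes.grab_frame("wrist")
print(T["eef_pos"],px(b,[.5055,-.1235,.055]),px(b,T["eef_pos"]))
s=cv2.resize(a["pixels"][130:260,170:340],(392,300),interpolation=cv2.INTER_CUBIC)
cv2.imwrite("pics/m3.png",np.hstack([s,cv2.resize(b["pixels"],(400,300))]))
E
```

```text
t: 4.97
eef_pos: [0.5065, -0.124, 0.0892]
tool_rot: [0.987, 0.158, 0.0, 0.0]
ft_force: [0.3, 0.0, 0.3]
gripper_width: 0.0006
gripper_force: 0.0
t: 5.13
eef_pos: [0.5065, -0.1242, 0.0888]
tool_rot: [0.988, 0.156, 0.0, -0.0]
ft_force: [-0.5, 0.5, 0.5]
gripper_width: 0.0007
gripper_force: 0.0
[ 0.5064966  -0.12423525  0.08882969] [256.4 214.8] [257.7 230.9]
```

View pics/m3.png

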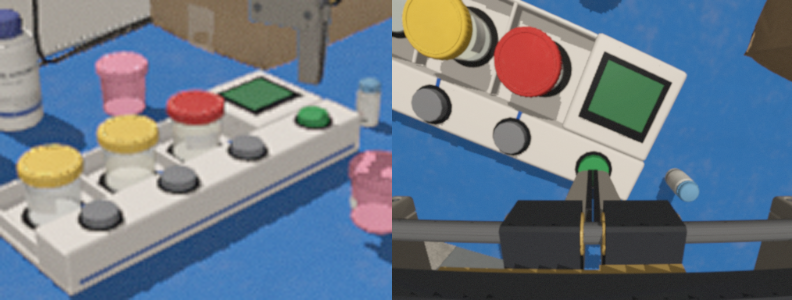

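The picture shows all grey keys up, the cups unmoved and the fingertips over the green key (left half at (313,118), right half at (593,166)). Pressing confirm now.

```bash
python3 -m creep '[[[0,0,1.5],[0,0,0],255],[[0,0,2.5],[0,0,0],255],[[0,0,3.2],[0,0,0],255],[[0,0,3.6],[0,0,0],255],[[0,0,3.85],[0,0,0],255],[[0,0,4.05],[0,0,0],255],[[0,0,4.05],[0,0,0],255],[[0,0,4.05],[0,0,0],255]]'; python3 -m creep '[[[0,0,0],[0,0,0],255],[[0,0,0],[0,0,0],255]]'
```

```text
t: 5.9
eef_pos: [0.5068, -0.1231, 0.0485]
tool_rot: [0.987, 0.158, 0.0, -0.0]
ft_force: [-1.0, 1.9, 2.9]
gripper_width: 0.0009
gripper_force: 2.1
t: 6.07
eef_pos: [0.5069, -0.1234, 0.0486]
tool_rot: [0.987, 0.158, 0.0, 0.0]
ft_force: [-1.1, 3.6, 3.8]
gripper_width: 0.0008
gripper_force: 2.1
```

```bash
python3 -m creep '[[[0,0,-1],[0,0,0],255],[[0,0,-3],[0,0,0],255],[[0,0,-6],[0,0,0],255],[[0,0,-9],[0,0,0],255],[[0,0,-12],[0,0,0],255],[[0,0,-14],[0,0,0],255],[[0,0,-14],[0,0,0],255],[[0,0,-14],[0,0,0],255]]'
python3 - <<'E'
from h import *
a=eyes.grab_frame("scene");b=eyes.grab_frame("wrist")
s=cv2.resize(a["pixels"][130:260,170:340],(392,300),interpolation=cv2.INTER_CUBIC)
cv2.imwrite("pics/m4.png",np.hstack([s,cv2.resize(b["pixels"],(400,300))]))
E
```

```text
t: 6.73
eef_pos: [0.5074, -0.1241, 0.1894]
tool_rot: [0.987, 0.158, 0.001, 0.001]
ft_force: [-0.3, 0.4, -1.3]
gripper_width: 0.0006
gripper_force: 0.0
```

View pics/m4.png

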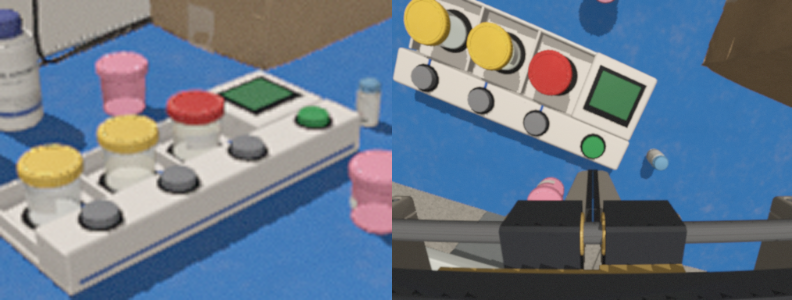

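All four keys are up (green at (313,118) in the left half), and the cups and vial are where they were. The arm is clear, so I'm handing in.

```bash
python3 -c "from plant import robot;print(robot.job_done())"
```

```text
the job is handed in; nothing more can be done
None
```

I pressed the right grey key (in front of the red-lidded cup) and then the green confirm key, each about 6 mm down by tool height and force. Both came back up, the cups and vial looked unmoved in the last picture, and the job is handed in; no verdict was shown.

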